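Make up the press kit and the mending kit

ROBOT

A 6-joint arm with a two-finger parallel gripper is mounted at the origin on a cart in front of the work surface, level with it; the furniture and walls round the work are solid. World frame = base frame: x ahead of the robot, y to its left, z up, the work surface at z = 0. Lengths are in m, angles in rad, forces in N, time in s.
With the tool pointing down it reaches from about 0.35 to 0.775 m from the base axis. Payload 7.3 kg.
Tool frame: the origin (TCP) lies at the very end of the fingers, on their centre line; the grasp point (between the pads) lies 19 mm behind it; z points along the fingers, y is the line along which they close (so a half turn about z gives the same grasp; the last joint's range is limited). The gripper opens to 92 mm and grips with 3 to 60 N. Pads are 19 mm wide; open, the fingers measure 130 mm over their backs; the gripper's body (75 mm by 190 mm) begins 47 mm behind the grasp point.
Start: joints at [-1.46, 0.342, 1.524, -0, 1.275, -0.146], TCP at [0.133, -0.508, 0.227] pointing down, gripper open.
Joint ranges: [-2.53, 2.53], [-0.77, 2.02], [0.04, 2.7], [-1, 4.14], [0.28, 2.66], [-3.11, 3.11]. Speed limits (rad/s): [2.57, 2.57, 3.14, 3.14, 3.14, 3.14].

INTERFACE

Orientations are given as [roll, pitch, yaw] about the fixed x, y, z axes, in that order (R = Rz(yaw) Ry(pitch) Rx(roll)).
In Python, from cell import * gives the robot as it stands.
- The arm moves only by the tool step_arm, never from a script. Its argument "commands" is a list of rows, each a list of 7 numbers: the opening, from 0 (shut) to 1 (fully open), then the shift along the world's x, y, z in cm, then the turn, a rotation vector about the world's x, y, z in rad. A call has 1 to 5 rows; each row is the pose to reach, as a shift and turn from the pose commanded when the call began; what a row does not reach only later rows make up. A row lasts 1/12 s, in which the tool goes at most 41.7 mm and 7.16 degrees, less where a joint would pass 70% of its speed; a pose out of reach is approached as far as the arm can. A call with a gripper value outside its range is refused whole. The fingers move at their own pace and stop on an object; "grip_force" is the grip in N (left out, the last holds). Time passes only in rows, so rows that repeat a pose let the fingers close. It gives the time, the measured TCP pose, the force, the opening and the grip force at its end, in the units of the state.
- observe(): the state, without advancing time (a new reading comes with each control period).
- read_camera(name): name is "scene" or "top" or "wrist"; returns the picture (480x640x3 uint8, red, green, blue); there is no depth.
- camera_model(name): a dict with "vfov" (degrees; the focal length in pixels is half the picture's height over the tangent of half this angle, whatever the lens; pixels are square), "cx", "cy" (the principal point, pixels), "world_to_cam" (4x4, takes a point from world to camera coordinates). Camera axes: x right, y up, looking along -z (the intrinsics and any distortion apply to the point x, -y, -z); pixel columns grow to the right and rows downward; lengths in m; the calibration is good to about 2 mm. A picture is of the moment at which its call begins: read the wrist's pose just before it. camera_model takes no time and is no camera call; for the wrist camera it gives the pose at the moment of the call.
- hand_in(): hands the job in; it is judged then, once.
The state is a dict: "time": time; "qpos": joint angles; "qvel": joint speeds; "joint_efforts": joint torques, N m; "tool_pos": TCP position; "tool_rot": TCP orientation; "contact_force": force on the tool from outside, world axes, zero at the start; "torque": the same for the moment, N m; "opening": finger opening in m; "grip_force": force on a finger pad.
Only numpy, scipy, OpenCV 4.12 (cv2) and the standard library are available. Lean on these libraries where they do the work, as an engineer would, in place of code of your own. Each camera call takes 0.05 s, during which the arm holds its last target. There are 200 camera calls.

TASK

Make up the two kits in the wooden trays from the stock on the worktop. Tray with three compartments (press kit): stand the oil bottle in the large end compartment, the shortest setting die in the middle one and the tallest setting die in the small end one. Tray with two compartments (mending kit): stand the thread spool in the larger compartment and the dark, middle-height die in the smaller; everything stands upright flat on its compartment's floor, and the steel tumbler and the tape roll stay where they are.

Things in the scene. Friction and masses are not known exactly. Their poses are not given: they have to be found in the camera images.
- press_tray: Press-kit tray: low wooden tray with three compartments in a row along its y axis, fixed to the worktop. 74 mm (x) by 192 mm (y), rim 11 mm high, floor 3 mm thick, walls 4 mm. Origin at the centre of its underside, z up. All compartments are 66 mm deep along x, centred on x = 0; large end compartment 72 mm wide centred at y = +56 mm; small middle compartment 52 mm wide centred at y = -10 mm; small end compartment 52 mm wide centred at y = -66 mm
- mending_tray: Mending-kit tray: the same make of low wooden tray with two compartments in a row along its y axis, fixed to the worktop. 74 mm (x) by 128 mm (y), rim 11 mm high, floor 3 mm thick, walls 4 mm. Origin at the centre of its underside, z up. Both compartments are 66 mm deep along x, centred on x = 0; larger compartment 64 mm wide centred at y = +28 mm; smaller compartment 52 mm wide centred at y = -34 mm
- oiler_center (a point): Oil bottle: standing cream oiler with a long thin red spout, 124 mm high; round body 42 mm in diameter up to 80 mm, above it a 22 mm neck to 97 mm and a 12 mm spout; grasp it high on the body or at the neck, as a gripper held low would strike the spout. Point on its axis half-way up (62 mm above its foot); z is its axis, up
- die_tall_center (a point): Tallest setting die: standing round pale steel die, stepped with a slim top, 45 mm high, grasped as a 22 mm cylinder. Point on its axis half-way up (22.5 mm above its foot); z is its axis, up
- die_mid_center (a point): Middle-height setting die: standing round dark steel die with a waist near its top, 38 mm high, grasped as a 22 mm cylinder. Point on its axis half-way up (19 mm above its foot); z is its axis, up
- die_short_center (a point): Shortest setting die: standing round pale steel die with a wide, flared head, 30 mm high, grasped as a 22 mm cylinder. Point on its axis half-way up (15 mm above its foot); z is its axis, up
- thread_center (a point): Thread spool: standing spool of white thread with white flanges, 33 mm in diameter, 55 mm high. Point on its axis half-way up (27.5 mm above its foot); z is its axis, up
- cup_center (a point): Steel tumbler (to be left alone): open drinking tumbler, 70 mm across the mouth, 87 mm high, standing loose. Point on its axis half-way up (43.5 mm above its foot)
- tape_center (a point): Roll of masking tape (to be left alone): lying flat, loose, 80 mm in diameter, 19 mm high. Point on its axis half-way up (9.5 mm above the worktop)
Mind the look-alikes: they are no part of the job. What is shaped like the part that bears thread_center but purple is not meant.

How it is judged:
At the end, for the whole second after the job is handed in: Press tray: oil bottle in the large end compartment, shortest die in the middle, tallest die in the small end one. Mending tray: spool in the larger, dark die in the smaller compartment. Each stands upright (0.12 rad) on its compartment floor (height within 5 mm), anywhere between its walls (x of oiler_center in the frame of press_tray between -0.027 and 0.027 m and y of oiler_center in the frame of press_tray between 0.02 and 0.092 m and z of oiler_center in the frame of press_tray between 0.06 and 0.07 m and angle between each of oiler_center, die_short_center, die_tall_center, thread_center, die_mid_center's own z axis and vertical below 0.12 rad and x of die_short_center in the frame of press_tray between -0.027 and 0.027 m and y of die_short_center in the frame of press_tray between -0.036 and 0.016 m and z of die_short_center in the frame of press_tray between 0.013 and 0.023 m and x of die_tall_center in the frame of press_tray between -0.027 and 0.027 m and y of die_tall_center in the frame of press_tray between -0.092 and -0.04 m and z of die_tall_center in the frame of press_tray between 0.0205 and 0.0305 m and x of thread_center in the frame of mending_tray between -0.027 and 0.027 m and y of thread_center in the frame of mending_tray between -0.004 and 0.06 m and z of thread_center in the frame of mending_tray between 0.0255 and 0.0355 m and x of die_mid_center in the frame of mending_tray between -0.027 and 0.027 m and y of die_mid_center in the frame of mending_tray between -0.06 and -0.008 m and z of die_mid_center in the frame of mending_tray between 0.017 and 0.027 m); the robot touches nothing.
It fails at once if the tumbler was shifted by more than 30 mm or tipped (distance of cup_center from where it was at the start of the episode above 0.03 m or angle between cup_center's own z axis and vertical above 0.3 rad).
It fails at once if the tape roll was shifted by more than 30 mm or tipped (distance of tape_center from where it was at the start of the episode above 0.03 m or angle between tape_center's own z axis and vertical above 0.3 rad).
It also fails if it takes over 120 s, if anything falls off the work surface, if the arm or the gripper's body presses on something with over 40 N, if the wrist force passes 120 N, or if a joint passes its speed limit or range.

## Working session

There is one attempt and no reset: what is moved stays moved. The work goes in short steps, Python scripts to look and compute and a tool call to move; the robot and the scene stay as the last step left them, time stands still between calls to the robot, and variables do not carry over. Pictures are saved under pics/ and viewed, at most 14 in all, crops included, and the job is handed in when it is done.

Besides the shell and the picture viewer there is one more tool, called after "Call:" as name(argument=value, ...) on one line, values as JSON. step_arm: Moves the arm, as the interface text tells. Its arguments: {"type":"object","properties":{"commands":{"type":"array"},"grip_force":{"type":"number"}},"required":["commands"]}

```bash
mkdir -p pics; ls
python3 - <<'E'
from cell import *
import cv2
for n in ("scene","top"):
    im=read_camera(n); cv2.imwrite(f"pics/{n}0.png",im[:,:,::-1])
    print(n,camera_model(n))
s=observe();print(s["time"],s["tool_pos"],s["tool_rot"],s["opening"])
E
```

```text
pics
scene {'vfov': 49.08823715418726, 'cx': 322.9828936191261, 'cy': 240.12681917304565, 'world_to_cam': array([[-0.66956029, -0.74231378,  0.0256761 ,  0.35210518],
       [ 0.36857722, -0.30204383,  0.87915889, -0.27635967],
       [-0.64485646,  0.59811351,  0.4758365 , -0.79495355],
       [ 0.        ,  0.        ,  0.        ,  1.        ]])}
top {'vfov': 47.54263499464024, 'cx': 326.7330573690645, 'cy': 238.6335006765863, 'world_to_cam': array([[ 0.02961731, -0.99939767,  0.01808597, -0.03334845],
       [ 0.9982853 ,  0.03048863,  0.04996896, -0.51816657],
       [-0.05049027,  0.01657501,  0.998587  , -1.15457114],
       [ 0.        ,  0.        ,  0.        ,  1.        ]])}
0.1 [ 0.13332286 -0.50741023  0.22610213] [-3.14020944e+00 -2.13401474e-04  2.56768063e-01] 0.09178695646493848
```

View pics/top0.png

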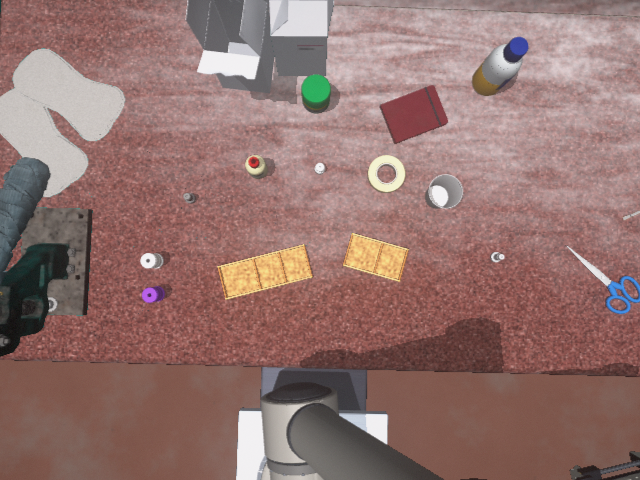

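View pics/scene0.png

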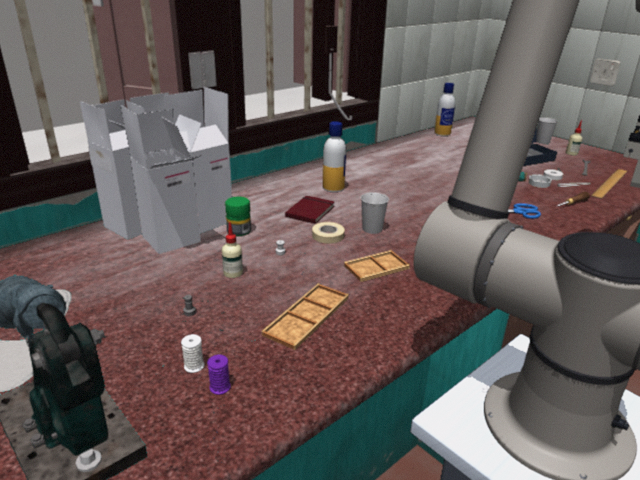

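Top view: press tray (265,272), mending tray (376,257), bottle (256,165), white spool (151,261), purple spool (152,295). Dies stand at about (190,197), (320,168) and (498,257), the tumbler at (445,191), the tape at (387,174). I'll zoom in to tell the dies apart.

```bash
cat > h.py <<'E'
import numpy as np, cv2
from cell import *
def ray(m,u,v):
    f=240/np.tan(np.radians(m["vfov"]/2)); W=np.array(m["world_to_cam"]); R=W[:3,:3]
    d=R.T@np.array([(u-m["cx"])/f,-(v-m["cy"])/f,-1]); return -R.T@W[:3,3],d
def onz(m,u,v,z):
    o,d=ray(m,u,v); return o+d*(z-o[2])/d[2]
def proj(m,p):
    f=240/np.tan(np.radians(m["vfov"]/2)); c=(np.array(m["world_to_cam"])@np.append(p,1))[:3]
    return np.array([m["cx"]-f*c[0]/c[2], m["cy"]+f*c[1]/c[2]])
E
python3 - <<'E'
from h import *
t=cv2.imread("pics/top0.png"); s=cv2.imread("pics/scene0.png"); mt=camera_model("top"); ms=camera_model("scene")
C=[(256,165),(190,197),(320,168),(498,257),(151,261)]
rows=[[],[]]
for u,v in C:
    rows[0].append(cv2.resize(t[v-20:v+20,u-20:u+20],(160,160),interpolation=0))
    p=onz(mt,u,v,.03); a,b=np.clip(proj(ms,p).round().astype(int),30,None)
    c=s[b-30:b+30,a-30:a+30]; rows[1].append(cv2.resize(c,(160,160),interpolation=0)); print(p.round(3),a,b,np.hypot(*p[:2]).round(3))
cv2.imwrite("pics/m.png",np.vstack([np.hstack(r) for r in rows]))
# trays
h=cv2.cvtColor(t,cv2.COLOR_BGR2HSV); m=cv2.inRange(h,(8,90,140),(28,255,255)); m=cv2.morphologyEx(m,cv2.MORPH_CLOSE,np.ones((5,5)))
for c in cv2.findContours(m,0,2)[0]:
    if cv2.contourArea(c)>1000:
        q=np.array([onz(mt,*x,.011)[:2] for x in cv2.boxPoints(cv2.minAreaRect(c))])
        e=[np.linalg.norm(q[i]-q[(i+1)%4]) for i in range(2)]; i=int(np.argmax(e)); d=q[i+1]-q[i]; d*=np.sign(d[1])
        print("tray",q.mean(0).round(4),np.round(e,3),"yaw",np.arctan2(-d[0],d[1]).round(3))
E
```

```text
[0.67  0.137 0.03 ] 231 261 0.684
[0.597 0.274 0.03 ] 192 299 0.657
[0.668 0.001 0.03 ] 282 242 0.668
[ 0.49  -0.382  0.03 ] 445 222 0.621
[0.46  0.349 0.03 ] 193 353 0.578
tray [0.4446 0.1125] [0.194 0.076] yaw 0.282
tray [ 0.4826 -0.1236] [0.076 0.13 ] yaw -0.248
```

View pics/m.png

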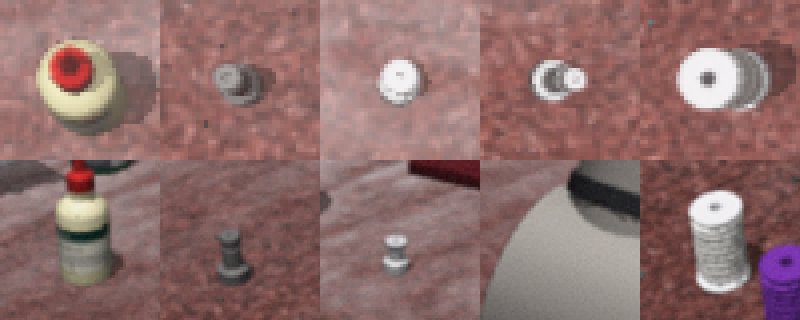

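The dies are now told apart: (190,197) is the dark middle one, (320,168) the short flared one and (498,257) the tall slim-topped one. Both trays come out within 2 mm of their given sizes. Next I'll compute positions from the tops and feet.

Run:
```python
from h import *
mt=camera_model("top")
for n,u,v,z in [("oil tip",253.5,162,.124),("oil body",256,166.5,.07),("mid top",187.5,196.2,.038),("mid foot",190.5,198.5,.003),("short top",320,166.8,.03),("short foot",320,170,.004),("tall top",501.3,256.5,.045),("tall foot",496,257,.004),("spool top",148,260.75,.055),("spool foot",155.7,261,.001),("purple top",152-3,295,.055),("cup mouth",445,191,.087)]:
    print(n,onz(mt,u,v,z).round(4))
def T(o,yaw,y): return np.round([o[0]-np.sin(yaw)*y,o[1]+np.cos(yaw)*y],4)
P=((.4446,.1125),.282);M=((.4826,-.1236),-.248)
for n,(o,w),y in [("oil",P,.056),("short",P,-.010),("tall",P,-.066),("spool",M,.028),("mid",M,-.034)]: print("goal",n,T(o,w,y))
```

```text
oil tip [0.6584 0.1312 0.124 ]
oil body [0.6595 0.1324 0.07  ]
mid top [0.5978 0.2771 0.038 ]
mid foot [0.5972 0.2789 0.003 ]
short top [0.6705 0.0014 0.03  ]
short foot [0.6682 0.0012 0.004 ]
tall top [ 0.4911 -0.3837  0.045 ]
tall foot [ 0.4907 -0.3861  0.004 ]
spool top [0.4603 0.3479 0.055 ]
spool foot [0.4602 0.3481 0.001 ]
purple top [0.3904 0.3427 0.055 ]
cup mouth [ 0.619 -0.253  0.087]
goal oil [0.429  0.1663]
goal short [0.4474 0.1029]
goal tall [0.463  0.0491]
goal spool [ 0.4895 -0.0965]
goal mid [ 0.4743 -0.1566]
```

Call:
step_arm(commands=[[0.55, 12, 4, 0, 0, 0, 0.532], [0.55, 12, 4, 0, 0, 0, 0.532], [0.55, 12, 4, 0, 0, 0, 0.532], [0.55, 12, 4, 0, 0, 0, 0.532], [0.55, 12, 4, 0, 0, 0, 0.532]], grip_force=20)

```text
time: 0.52
tool_pos: [0.2557, -0.4664, 0.2263]
tool_rot: [-3.141, -0.001, 0.8]
contact_force: [-0.5, -0.4, 0.5]
opening: 0.0632
grip_force: 0.0
```

Call:
step_arm(commands=[[0.55, 12, 4, 0, 0, 0, 0.532], [0.55, 12, 4, 0, 0, 0, 0.532], [0.55, 12, 4, 0, 0, 0, 0.532], [0.55, 12, 4, 0, 0, 0, 0.532], [0.55, 12, 4, 0, 0, 0, 0.532]])

```text
time: 0.93
tool_pos: [0.3756, -0.4262, 0.226]
tool_rot: [-3.141, -0.001, 1.331]
contact_force: [-0.7, 1.0, 0.6]
opening: 0.0504
grip_force: 0.0
```

Call:
step_arm(commands=[[0.55, 11.8, 4.2, -12, 0, 0, 0.532], [0.55, 11.8, 4.2, -12, 0, 0, 0.532], [0.55, 11.8, 4.2, -12, 0, 0, 0.532], [0.55, 11.8, 4.2, -12, 0, 0, 0.532], [0.55, 11.8, 4.2, -12, 0, 0, 0.532]])

```text
time: 1.35
tool_pos: [0.4928, -0.3815, 0.1006]
tool_rot: [-3.139, -0.008, 1.862]
contact_force: [-0.8, 1.6, -0.4]
opening: 0.0504
grip_force: 0.0
```

Call:
step_arm(commands=[[0.55, 0, 0, 0, 0, 0, 0], [0.55, 0, 0, 0, 0, 0, 0]])

```text
time: 1.52
tool_pos: [0.4911, -0.3859, 0.1067]
tool_rot: [-3.141, -0.0, 1.851]
contact_force: [0.6, -1.4, 0.7]
opening: 0.0503
grip_force: 0.0
```

Run:
```python
from h import *
s=observe();print(s["tool_pos"].round(4) if hasattr(s["tool_pos"],'round') else s["tool_pos"],s["tool_rot"])
m=camera_model("wrist"); im=read_camera("wrist")[:,:,::-1].copy(); print(proj(m,[.491,-.385,.045]),proj(m,[.491,-.385,0.]),m["vfov"])
cv2.imwrite("pics/w1.png",im)
```

```text
[ 0.4911 -0.3859  0.1067] [-3.14094971e+00 -3.92205245e-04  1.85138075e+00]
[323.18671489 257.14258445] [322.96056471 236.61002683] 64.77094765297267
```

View pics/w1.png

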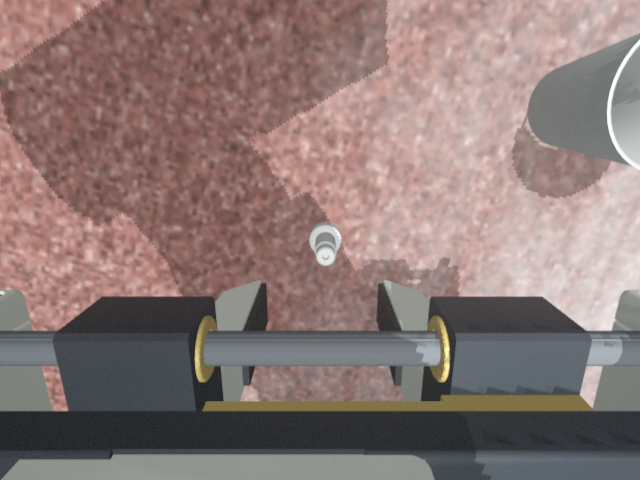

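The wrist view shows the tall die's top at (325,257), against (323,257) predicted, so the calibration holds. Now I'll grasp it.

Call:
step_arm(commands=[[0.55, 0, 0, -4, 0, 0, 0], [0.55, 0, 0, -7.5, 0, 0, 0], [0.55, 0, 0, -9.4, 0, 0, 0], [0.55, 0, 0, -9.4, 0, 0, 0], [0.1, 0, 0, -9.4, 0, 0, 0]])

```text
time: 1.98
tool_pos: [0.4907, -0.387, 0.0139]
tool_rot: [3.141, 0.001, 1.85]
contact_force: [-0.5, -0.3, 0.9]
opening: 0.0469
grip_force: 0.0
```

Call:
step_arm(commands=[[0.1, 0, 0, 0, 0, 0, 0], [0.1, 0, 0, 0, 0, 0, 0], [0.1, 0, 0, 0, 0, 0, 0], [0.1, 0, 0, 0, 0, 0, 0], [0.1, 0, 0, 0, 0, 0, 0]])

```text
time: 2.4
tool_pos: [0.492, -0.3865, 0.0143]
tool_rot: [3.14, 0.002, 1.853]
contact_force: [-2.0, -0.2, 7.2]
opening: 0.022
grip_force: 20.0
```

Call:
step_arm(commands=[[0.1, 0, 0, 2, 0, 0, 0], [0.1, 0, 0, 5, 0, 0, 0], [0.1, 0, 0, 9, 0, 0, 0], [0.1, 0, 0, 12, 0, 0, 0], [0.1, 0, 0, 12, 0, 0, 0]])

```text
time: 2.82
tool_pos: [0.4941, -0.3882, 0.1404]
tool_rot: [3.135, 0.011, 1.853]
contact_force: [-0.4, 0.2, 0.3]
opening: 0.0217
grip_force: 20.0
```

Call:
step_arm(commands=[[0.1, -1, 3, 0, 0, 0, 0], [0.1, -1, 7, 0, 0, 0, 0], [0.1, -1, 11, 0, 0, 0, 0], [0.1, -1, 15, 0, 0, 0, 0], [0.1, -1, 19, 0, 0, 0, 0]])

```text
time: 3.23
tool_pos: [0.4808, -0.194, 0.1325]
tool_rot: [3.142, -0.0, 1.852]
contact_force: [0.6, 0.4, -0.2]
opening: 0.0219
grip_force: 20.0
```

Call:
step_arm(commands=[[0.1, -1, 4, 0, 0, 0, 0], [0.1, -1.8, 8, 0, 0, 0, 0], [0.1, -1.8, 12, 0, 0, 0, 0], [0.1, -1.8, 16, 0, 0, 0, 0], [0.1, -1.8, 20, 0, 0, 0, 0]])

```text
time: 3.65
tool_pos: [0.4628, 0.006, 0.1328]
tool_rot: [3.141, 0.0, 1.852]
contact_force: [1.6, -0.2, 0.5]
opening: 0.0217
grip_force: 20.0
```

Call:
step_arm(commands=[[0.1, 0, 3, 0, 0, 0, 0], [0.1, 0, 4.4, 0, 0, 0, 0], [0.1, 0, 4.4, -4, 0, 0, 0], [0.1, 0, 4.4, -6.5, 0, 0, 0], [0.1, 0, 4.4, -6.5, 0, 0, 0]])

```text
time: 4.07
tool_pos: [0.46, 0.0489, 0.0639]
tool_rot: [-3.134, -0.003, 1.854]
contact_force: [-1.6, -0.7, -0.5]
opening: 0.022
grip_force: 20.0
```

Call:
step_arm(commands=[[0.1, 0, 0, 0, 0, 0, 0], [0.1, 0, 0, 0, 0, 0, 0]])

```text
time: 4.23
tool_pos: [0.4641, 0.048, 0.0688]
tool_rot: [3.14, 0.0, 1.852]
contact_force: [-0.9, 0.3, -0.6]
opening: 0.0219
grip_force: 20.0
```

Call:
step_arm(commands=[[0.1, 0, 0, -2, 0, 0, 0], [0.1, 0, 0, -4, 0, 0, 0], [0.1, 0, 0, -4.7, 0, 0, 0], [0.1, 0, 0, -5.1, 0, 0, 0], [0.1, 0, 0, -5.1, 0, 0, 0]])

```text
time: 4.65
tool_pos: [0.464, 0.048, 0.0176]
tool_rot: [3.14, 0.0, 1.852]
contact_force: [-1.2, -0.7, 0.5]
opening: 0.0217
grip_force: 20.0
```

Call:
step_arm(commands=[[0.1, 0, 0, 0, 0, 0, 0], [0.45, 0, 0, 0, 0, 0, 0], [0.45, 0, 0, 0, 0, 0, 0], [0.45, 0, 0, 0, 0, 0, 0], [0.45, 0, 0, 0, 0, 0, 0]])

```text
time: 5.07
tool_pos: [0.4636, 0.0482, 0.0171]
tool_rot: [3.141, 0.0, 1.853]
contact_force: [-0.7, 0.7, -0.6]
opening: 0.0405
grip_force: 0.0
```

Call:
step_arm(commands=[[0.45, 0, 0, 3, 0, 0, 0], [0.45, 0, 0, 7, 0, 0, 0], [0.45, 0, 0, 10, 0, 0, 0], [0.55, 3, -1, 10, 0, 0, 0], [0.55, 6, -2, 10, 0, 0, 0]])

```text
time: 5.48
tool_pos: [0.5247, 0.0284, 0.1198]
tool_rot: [3.137, 0.002, 1.854]
contact_force: [0.4, -0.0, 0.1]
opening: 0.0489
grip_force: 0.0
```

Call:
step_arm(commands=[[0.55, 4, -1, 0, 0, 0, 0], [0.55, 8, -2, 0, 0, 0, 0], [0.55, 12, -2.7, 0, 0, 0, 0], [0.55, 14.5, -2.7, -2, 0, 0, 0], [0.55, 14.5, -2.7, -6, 0, 0, 0]])

```text
time: 5.9
tool_pos: [0.6766, -0.0001, 0.061]
tool_rot: [3.127, 0.006, 1.852]
contact_force: [-0.3, -0.0, 1.3]
opening: 0.0505
grip_force: 0.0
```

Call:
step_arm(commands=[[0.55, 0, 0, 0, 0, 0, 0], [0.55, 0, 0, 0, 0, 0, 0]])

```text
time: 6.07
tool_pos: [0.6663, 0.0014, 0.0541]
tool_rot: [-3.136, -0.003, 1.853]
contact_force: [0.1, 0.5, -0.3]
opening: 0.0502
grip_force: 0.0
```

Call:
step_arm(commands=[[0.55, 0, 0, -2.5, 0, 0, 0], [0.55, 0, 0, -4.3, 0, 0, 0], [0.55, 0, 0, -4.7, 0, 0, 0], [0.55, 0, 0, -4.7, 0, 0, 0], [0.55, 0, 0, -4.7, 0, 0, 0]])

```text
time: 6.48
tool_pos: [0.6693, 0.0012, 0.0121]
tool_rot: [3.139, 0.001, 1.853]
contact_force: [0.4, 0.3, 1.3]
opening: 0.0503
grip_force: 0.0
```

Call:
step_arm(commands=[[0.1, 0, 0, 0, 0, 0, 0], [0.1, 0, 0, 0, 0, 0, 0], [0.1, 0, 0, 0, 0, 0, 0], [0.1, 0, 0, 0, 0, 0, 0], [0.1, 0, 0, 0, 0, 0, 0]])

```text
time: 6.9
tool_pos: [0.6686, 0.0012, 0.0102]
tool_rot: [3.141, 0.0, 1.853]
contact_force: [0.4, 1.1, 2.9]
opening: 0.0216
grip_force: 18.8
```

Call:
step_arm(commands=[[0.1, 0, 0, 0, 0, 0, 0], [0.1, 0, 0, 0, 0, 0, 0]])

```text
time: 7.07
tool_pos: [0.6687, 0.0012, 0.0102]
tool_rot: [3.141, 0.0, 1.853]
contact_force: [-0.1, 0.9, 3.8]
opening: 0.0219
grip_force: 20.0
```

Call:
step_arm(commands=[[0.1, 0, 0, 2, 0, 0, 0], [0.1, 0, 0, 5, 0, 0, 0], [0.1, 0, 0, 8, 0, 0, 0], [0.1, -3, 1.4, 10, 0, 0, 0], [0.1, -6, 3, 10, 0, 0, 0]])

```text
time: 7.48
tool_pos: [0.6111, 0.0303, 0.1141]
tool_rot: [3.133, 0.003, 1.851]
contact_force: [0.7, 0.2, -0.2]
opening: 0.0217
grip_force: 20.0
```

Call:
step_arm(commands=[[0.1, -3.5, 1.6, 0, 0, 0, 0], [0.1, -7, 3.2, 0, 0, 0, 0], [0.1, -10.5, 5, 0, 0, 0, 0], [0.1, -14, 6.5, 0, 0, 0, 0], [0.1, -16.1, 7.2, 0, 0, 0, 0]])

```text
time: 7.9
tool_pos: [0.4432, 0.1045, 0.1094]
tool_rot: [-3.139, -0.001, 1.854]
contact_force: [-0.5, 0.6, 0.1]
opening: 0.0217
grip_force: 20.0
```

Call:
step_arm(commands=[[0.1, 0, 0, -3, 0, 0, 0], [0.1, 0, 0, -6, 0, 0, 0], [0.1, 0, 0, -6, 0, 0, 0], [0.1, 0, 0, -6, 0, 0, 0]])

```text
time: 8.23
tool_pos: [0.4464, 0.1031, 0.0491]
tool_rot: [-3.138, -0.001, 1.853]
contact_force: [-0.5, 0.3, -0.3]
opening: 0.0219
grip_force: 20.0
```

Commanded z is now 0.050, so I go down 3.6 cm, release and lift.

Call:
step_arm(commands=[[0.1, 0, 0, -2, 0, 0, 0], [0.1, 0, 0, -3.2, 0, 0, 0], [0.1, 0, 0, -3.6, 0, 0, 0], [0.1, 0, 0, -3.6, 0, 0, 0], [0.1, 0, 0, -3.6, 0, 0, 0]])

```text
time: 8.65
tool_pos: [0.4483, 0.1031, 0.0148]
tool_rot: [3.14, 0.0, 1.853]
contact_force: [0.2, -0.1, 0.8]
opening: 0.0216
grip_force: 20.0
```

Call:
step_arm(commands=[[0.1, 0, 0, 0, 0, 0, 0], [0.45, 0, 0, 0, 0, 0, 0], [0.45, 0, 0, 0, 0, 0, 0], [0.45, 0, 0, 0, 0, 0, 0], [0.45, 0, 0, 0, 0, 0, 0]])

```text
time: 9.07
tool_pos: [0.4475, 0.1032, 0.014]
tool_rot: [3.141, 0.0, 1.853]
contact_force: [0.1, -0.3, -0.0]
opening: 0.0404
grip_force: 0.0
```

Call:
step_arm(commands=[[0.45, 0, 0, 3, 0, 0, 0], [0.45, 0, 0, 7, 0, 0, 0], [0.45, 0, 0, 10.6, 0, 0, 0], [0.55, 2, 3, 10.6, 0, 0, -0.12], [0.55, 4, 6, 10.6, 0, 0, -0.23]])

```text
time: 9.48
tool_pos: [0.4891, 0.1633, 0.1231]
tool_rot: [3.136, -0.001, 1.615]
contact_force: [0.8, -0.2, -0.4]
opening: 0.0488
grip_force: 0.0
```

Call:
step_arm(commands=[[0.55, 2.7, 2.9, 0, 0, 0, -0.1], [0.55, 5.5, 5.8, 0, 0, 0, -0.2], [0.55, 8.2, 8.6, 0, 0, 0, -0.3], [0.55, 10.9, 11.5, 0, 0, 0, -0.3], [0.55, 10.9, 11.5, -4, 0, 0, -0.3]])

```text
time: 9.9
tool_pos: [0.6075, 0.2857, 0.089]
tool_rot: [3.12, -0.015, 1.325]
contact_force: [1.3, 0.4, 1.8]
opening: 0.0506
grip_force: 0.0
```

Call:
step_arm(commands=[[0.55, 0, 0, -3, 0, 0, 0], [0.55, 0, 0, -3, 0, 0, 0], [0.55, 0, 0, -3, 0, 0, 0]])

```text
time: 10.15
tool_pos: [0.5949, 0.2777, 0.0481]
tool_rot: [-3.137, 0.003, 1.323]
contact_force: [0.5, -0.5, 0.3]
opening: 0.0505
grip_force: 0.0
```

Call:
step_arm(commands=[[0.55, 0, 0, -2, 0, 0, 0], [0.55, 0, 0, -3.4, 0, 0, 0], [0.55, 0, 0, -3.8, 0, 0, 0], [0.55, 0, 0, -3.8, 0, 0, 0], [0.55, 0, 0, -3.8, 0, 0, 0]])

```text
time: 10.57
tool_pos: [0.5974, 0.2783, 0.0139]
tool_rot: [3.139, -0.001, 1.323]
contact_force: [0.2, 0.2, -0.0]
opening: 0.0503
grip_force: 0.0
```

Call:
step_arm(commands=[[0.1, 0, 0, 0, 0, 0, 0], [0.1, 0, 0, 0, 0, 0, 0], [0.1, 0, 0, 0, 0, 0, 0], [0.1, 0, 0, 0, 0, 0, 0], [0.1, 0, 0, 0, 0, 0, 0]])

```text
time: 10.98
tool_pos: [0.5966, 0.2782, 0.0121]
tool_rot: [3.141, -0.0, 1.323]
contact_force: [0.9, -0.4, 2.0]
opening: 0.022
grip_force: 20.1
```

Call:
step_arm(commands=[[0.1, 0, 0, 0, 0, 0, 0], [0.1, 0, 0, 0, 0, 0, 0]])

```text
time: 11.15
tool_pos: [0.5966, 0.2783, 0.0121]
tool_rot: [3.141, -0.0, 1.323]
contact_force: [0.2, -1.0, 3.1]
opening: 0.0219
grip_force: 20.0
```

Call:
step_arm(commands=[[0.1, 0, 0, 2, 0, 0, 0], [0.1, 0, 0, 6, 0, 0, 0], [0.1, 0, 0, 10, 0, 0, 0], [0.1, -3, 0, 13, 0, 0, 0], [0.1, -6, -2, 13, 0, 0, 0]])

```text
time: 11.57
tool_pos: [0.5398, 0.2614, 0.1481]
tool_rot: [3.131, -0.008, 1.324]
contact_force: [0.6, -0.7, 0.3]
opening: 0.0216
grip_force: 20.0
```

Call:
step_arm(commands=[[0.1, -2.5, -3, 0, 0, 0, 0], [0.1, -5, -6, 0, 0, 0, 0], [0.1, -6.2, -10, 0, 0, 0, 0], [0.1, -6.2, -14, 0, 0, 0, 0], [0.1, -6.2, -18, 0, 0, 0, 0]])

```text
time: 11.98
tool_pos: [0.4731, 0.0771, 0.142]
tool_rot: [3.141, -0.0, 1.324]
contact_force: [0.9, -1.1, -0.2]
opening: 0.0217
grip_force: 20.0
```

Call:
step_arm(commands=[[0.1, 0, -4, 0, 0, 0, 0], [0.1, 0, -8, 0, 0, 0, 0], [0.1, 0, -12, 0, 0, 0, 0], [0.1, 0, -16, 0, 0, 0, 0], [0.1, 0, -20, 0, 0, 0, 0]])

```text
time: 12.4
tool_pos: [0.4739, -0.1237, 0.1418]
tool_rot: [3.142, -0.0, 1.323]
contact_force: [1.7, 0.1, -0.6]
opening: 0.0217
grip_force: 20.0
```

Call:
step_arm(commands=[[0.1, 0, -3.5, 0, 0, 0, 0], [0.1, 0, -3.5, -4, 0, 0, 0], [0.1, 0, -3.5, -8, 0, 0, 0], [0.1, 0, -3.5, -9, 0, 0, 0], [0.1, 0, -3.5, -9, 0, 0, 0]])

```text
time: 12.82
tool_pos: [0.4722, -0.1558, 0.0492]
tool_rot: [-3.135, -0.002, 1.323]
contact_force: [-0.9, -0.6, 0.1]
opening: 0.0218
grip_force: 20.0
```

Call:
step_arm(commands=[[0.1, 0, 0, 0, 0, 0, 0]])

```text
time: 12.9
tool_pos: [0.4747, -0.1566, 0.0523]
tool_rot: [-3.141, -0.0, 1.323]
contact_force: [0.2, -0.2, -0.9]
opening: 0.0222
grip_force: 20.0
```

Commanded z is 0.052 and the placing height 0.0155.

Call:
step_arm(commands=[[0.1, 0, 0, -2, 0, 0, 0], [0.1, 0, 0, -3.2, 0, 0, 0], [0.1, 0, 0, -3.6, 0, 0, 0], [0.1, 0, 0, -3.6, 0, 0, 0], [0.1, 0, 0, -3.6, 0, 0, 0]])

```text
time: 13.32
tool_pos: [0.4755, -0.157, 0.0173]
tool_rot: [3.139, 0.001, 1.323]
contact_force: [0.0, 0.1, -0.0]
opening: 0.0218
grip_force: 20.0
```

Call:
step_arm(commands=[[0.1, 0, 0, 0, 0, 0, 0], [0.45, 0, 0, 0, 0, 0, 0], [0.45, 0, 0, 0, 0, 0, 0], [0.45, 0, 0, 0, 0, 0, 0], [0.45, 0, 0, 0, 0, 0, 0]])

```text
time: 13.73
tool_pos: [0.4745, -0.1569, 0.016]
tool_rot: [3.141, 0.0, 1.323]
contact_force: [-0.5, -0.2, -0.5]
opening: 0.0402
grip_force: 0.0
```

Call:
step_arm(commands=[[0.45, 0, 0, 3, 0, 0, 0], [0.45, 0, 0, 7, 0, 0, 0], [0.45, 0, 0, 11, 0, 0, 0], [0.58, 0, 4, 12.5, 0, 0, 0], [0.58, 0, 8, 12.5, 0, 0, 0]])

```text
time: 14.15
tool_pos: [0.4769, -0.0783, 0.1449]
tool_rot: [3.132, 0.001, 1.318]
contact_force: [1.6, 0.9, -0.3]
opening: 0.0503
grip_force: 0.0
```

Call:
step_arm(commands=[[0.58, 0, 4, 0, 0, 0, 0], [0.58, 0, 8, 0, 0, 0, 0], [0.58, 0, 12, 0, 0, 0, 0], [0.58, 0, 16, 0, 0, 0, 0], [0.58, 0, 20, 0, 0, 0, 0]])

```text
time: 14.57
tool_pos: [0.4739, 0.1251, 0.1409]
tool_rot: [3.141, -0.0, 1.323]
contact_force: [0.1, 0.1, 0.2]
opening: 0.0532
grip_force: 0.0
```

Call:
step_arm(commands=[[0.58, 0, 4, 0, 0, 0, 0], [0.58, -0.5, 8, 0, 0, 0, 0], [0.58, -1, 12, 0, 0, 0, 0], [0.58, -1.4, 16, 0, 0, 0, 0], [0.58, -1.4, 20, 0, 0, 0, 0]])

```text
time: 14.98
tool_pos: [0.4591, 0.3252, 0.1408]
tool_rot: [-3.141, 0.0, 1.323]
contact_force: [1.2, -0.5, 0.0]
opening: 0.0534
grip_force: 0.0
```

Call:
step_arm(commands=[[0.58, 0, 2.5, 0, 0, 0, 0], [0.58, 0, 2.5, 0, 0, 0, 0], [0.58, 0, 2.5, 0, 0, 0, 0]])

```text
time: 15.23
tool_pos: [0.4597, 0.3491, 0.1403]
tool_rot: [-3.141, 0.001, 1.325]
contact_force: [-0.3, -0.4, -0.1]
opening: 0.0535
grip_force: 0.0
```

Run:
```python
from h import *
s=observe();print(s["tool_pos"].round(4),s["tool_rot"])
m=camera_model("wrist"); im=read_camera("wrist")[:,:,::-1].copy(); print(proj(m,[.460,.348,.055]),proj(m,[.390,.343,.055]))
cv2.imwrite("pics/w2.png",im); cv2.imwrite("pics/top1.png",cv2.resize(read_camera("top")[200:330,200:430,::-1],(690,390)))
```

```text
[0.4597 0.3491 0.1403] [-3.14124663e+00  7.79742103e-04  1.32549676e+00]
[323.81959484 247.52506434] [227.05275803 277.74032079]
```

View pics/w2.png

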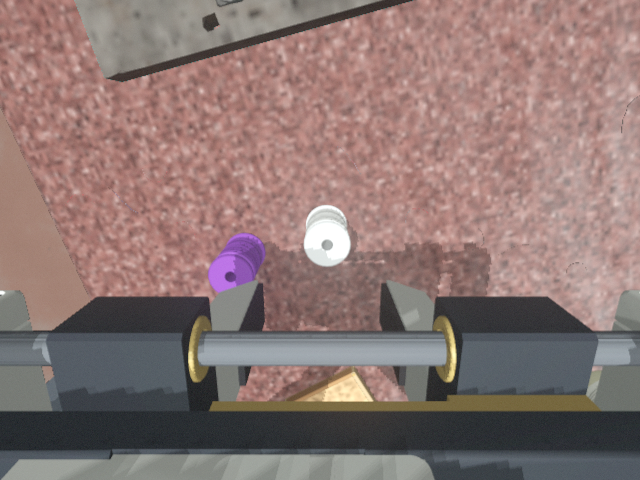

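View pics/top1.png

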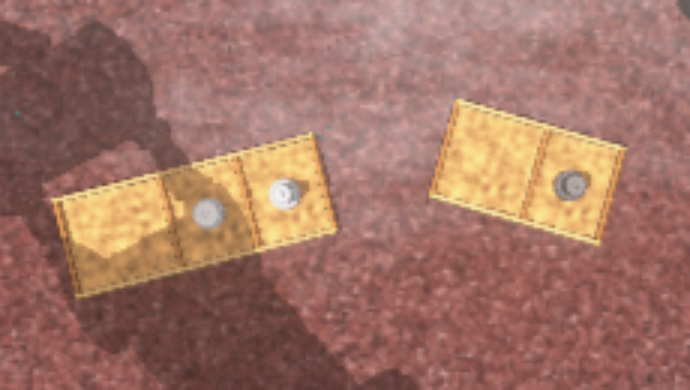

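The top view shows all three dies standing in their compartments. The wrist view puts the white spool at (327,244), near the predicted (324,248), with the purple one clear at the left.

Call:
step_arm(commands=[[0.58, 0, 0, -4, 0, 0, 0], [0.58, 0, 0, -8, 0, 0, 0], [0.58, 0, 0, -11, 0, 0, 0], [0.58, 0, 0, -11.8, 0, 0, 0], [0.58, 0, 0, -11.8, 0, 0, 0]])

```text
time: 15.75
tool_pos: [0.4594, 0.3461, 0.0208]
tool_rot: [-3.138, 0.004, 1.321]
contact_force: [0.4, -0.0, 0.3]
opening: 0.0533
grip_force: 0.0
```

Call:
step_arm(commands=[[0.1, 0, 0, 0, 0, 0, 0], [0.1, 0, 0, 0, 0, 0, 0], [0.1, 0, 0, 0, 0, 0, 0], [0.1, 0, 0, 0, 0, 0, 0], [0.1, 0, 0, 0, 0, 0, 0]])

```text
time: 16.17
tool_pos: [0.4615, 0.3487, 0.0247]
tool_rot: [3.139, -0.002, 1.323]
contact_force: [-0.5, -1.8, 6.6]
opening: 0.0326
grip_force: 20.0
```

Call:
step_arm(commands=[[0.1, 0, 0, 0, 0, 0, 0], [0.1, 0, 0, 0, 0, 0, 0]])

```text
time: 16.33
tool_pos: [0.4615, 0.3487, 0.0247]
tool_rot: [3.139, -0.002, 1.323]
contact_force: [-0.1, -0.7, 6.8]
opening: 0.0325
grip_force: 20.0
```

Call:
step_arm(commands=[[0.1, 0, 0, 2, 0, 0, 0], [0.1, 0, 0, 6, 0, 0, 0], [0.1, 0, 0, 10, 0, 0, 0], [0.1, 0, 0, 12, 0, 0, 0], [0.1, 0, -3, 12, 0, 0, 0]])

```text
time: 16.75
tool_pos: [0.4632, 0.3229, 0.1491]
tool_rot: [3.132, -0.01, 1.326]
contact_force: [1.1, -0.7, -0.8]
opening: 0.0325
grip_force: 20.0
```

Call:
step_arm(commands=[[0.1, 0, -4, 0, 0, 0, 0], [0.1, 1, -8, 0, 0, 0, 0], [0.1, 1.5, -12, 0, 0, 0, 0], [0.1, 2, -16, 0, 0, 0, 0], [0.1, 2.9, -20, 0, 0, 0, 0]])

```text
time: 17.17
tool_pos: [0.4888, 0.1166, 0.1434]
tool_rot: [3.141, -0.0, 1.324]
contact_force: [1.5, 0.7, -0.3]
opening: 0.0326
grip_force: 20.0
```

Call:
step_arm(commands=[[0.1, 0, -4, 0, 0, 0, 0], [0.1, 0, -8, 0, 0, 0, 0], [0.1, 0, -12, 0, 0, 0, 0], [0.1, 0, -16, 0, 0, 0, 0], [0.1, 0, -20, 0, 0, 0, 0]])

```text
time: 17.58
tool_pos: [0.4891, -0.0837, 0.1435]
tool_rot: [3.14, 0.0, 1.323]
contact_force: [1.8, 0.9, -0.4]
opening: 0.0325
grip_force: 20.0
```

Call:
step_arm(commands=[[0.1, 0, -1.5, 0, 0, 0, 0], [0.1, 0, -1.5, -4, 0, 0, 0], [0.1, 0, -1.5, -7, 0, 0, 0], [0.1, 0, -1.5, -7, 0, 0, 0], [0.1, 0, -1.5, -7, 0, 0, 0]])

```text
time: 18.0
tool_pos: [0.4886, -0.0965, 0.0725]
tool_rot: [-3.139, -0.0, 1.323]
contact_force: [0.9, -0.5, 0.5]
opening: 0.0324
grip_force: 20.0
```

Call:
step_arm(commands=[[0.1, 0, 0, 0, 0, 0, 0]])

```text
time: 18.08
tool_pos: [0.4904, -0.0968, 0.0744]
tool_rot: [3.139, 0.0, 1.323]
contact_force: [-0.5, 0.6, -0.2]
opening: 0.0328
grip_force: 20.0
```

Call:
step_arm(commands=[[0.1, 0, 0, -2.5, 0, 0, 0], [0.1, 0, 0, -4, 0, 0, 0], [0.1, 0, 0, -4.6, 0, 0, 0], [0.1, 0, 0, -4.6, 0, 0, 0], [0.1, 0, 0, -4.6, 0, 0, 0]])

```text
time: 18.5
tool_pos: [0.4905, -0.0969, 0.0282]
tool_rot: [3.139, 0.0, 1.323]
contact_force: [-0.6, 0.2, -0.4]
opening: 0.0327
grip_force: 20.0
```

Call:
step_arm(commands=[[0.1, 0, 0, 0, 0, 0, 0], [0.55, 0, 0, 0, 0, 0, 0], [0.55, 0, 0, 0, 0, 0, 0], [0.55, 0, 0, 0, 0, 0, 0], [0.55, 0, 0, 0, 0, 0, 0]])

```text
time: 18.92
tool_pos: [0.4895, -0.0968, 0.027]
tool_rot: [3.141, 0.0, 1.323]
contact_force: [-0.1, -0.3, -0.2]
opening: 0.0497
grip_force: 0.0
```

Call:
step_arm(commands=[[0.55, 0, 0, 3, 0, 0, 0], [0.55, 0, 0, 7, 0, 0, 0], [0.7, 0, 0, 11, 0, 0, 0.1], [0.7, 0, 0, 15, 0, 0, 0.2], [0.7, 0, 4, 15, 0, 0, 0.3]])

```text
time: 19.33
tool_pos: [0.494, -0.0623, 0.1844]
tool_rot: [3.127, 0.007, 1.622]
contact_force: [3.0, -0.6, 1.1]
opening: 0.0634
grip_force: 0.0
```

Call:
step_arm(commands=[[0.7, 2.4, 2.8, 0, 0, 0, 0.1], [0.7, 4.8, 5.5, 0, 0, 0, 0.2], [0.7, 7.2, 8.2, 0, 0, 0, 0.23], [0.7, 9.6, 11, 0, 0, 0, 0.23], [0.7, 12, 13.5, 0, 0, 0, 0.23]])

```text
time: 19.75
tool_pos: [0.6101, 0.0801, 0.1768]
tool_rot: [3.142, -0.0, 1.853]
contact_force: [0.8, -0.7, 0.9]
opening: 0.0642
grip_force: 0.0
```

Call:
step_arm(commands=[[0.7, 2.4, 2.7, 0, 0, 0, 0], [0.7, 4.9, 5.3, 0, 0, 0, 0], [0.7, 4.9, 5.3, 0, 0, 0, 0], [0.7, 4.9, 5.3, 0, 0, 0, 0]])

```text
time: 20.08
tool_pos: [0.6586, 0.1327, 0.1753]
tool_rot: [-3.14, -0.0, 1.855]
contact_force: [-0.5, -0.4, -1.1]
opening: 0.0643
grip_force: 0.0
```

Run:
```python
from h import *
s=observe();print(s["tool_pos"].round(4),s["tool_rot"])
m=camera_model("wrist"); im=read_camera("wrist")[:,:,::-1].copy(); print(proj(m,[.659,.132,.124]),proj(m,[.659,.132,.08]))
cv2.imwrite("pics/w3.png",im)
```

```text
[0.6586 0.1327 0.1753] [-3.14010427e+00 -2.60110919e-04  1.85518760e+00]
[323.40053414 265.66487408] [323.18811103 243.42345921]
```

View pics/w3.png

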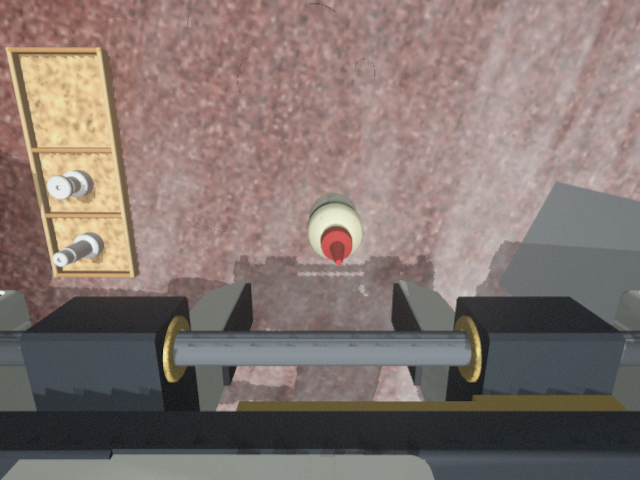

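Run:
```python
from h import *
m=camera_model("wrist")
print(onz(m,339,262,.124),onz(m,336,243,.097),onz(m,335,232,.075))
```

```text
[0.66658689 0.13540873 0.124     ] [0.66485049 0.13834412 0.097     ] [0.66452756 0.13963377 0.075     ]
```

Run:
```python
from h import *
ms=camera_model("scene");mt=camera_model("top")
s=cv2.imread("pics/scene0.png");t=cv2.imread("pics/top0.png")
def red(im,x0,x1,y0,y1):
    h=cv2.cvtColor(im[y0:y1,x0:x1],cv2.COLOR_BGR2HSV); m=((h[...,0]<6)|(h[...,0]>174))&(h[...,1]>200)
    v,u=np.nonzero(m); return u.min()+x0,u.max()+x0,u.mean()+x0,v.min()+y0,v.max()+y0,v.mean()+y0
print("scene red",red(s,215,250,225,262),"top red",red(t,235,280,145,190))
for p in [(.659,.132),(.662,.135),(.6655,.138)]:
    print(p,[proj(ms,[*p,z]).round(1) for z in (.124,.097,.08,.04)],[proj(mt,[*p,z]).round(1) for z in (.124,.097,.08)])
def cream(im,x0,x1,y0,y1):
    h=cv2.cvtColor(im[y0:y1,x0:x1],cv2.COLOR_BGR2HSV); m=(h[...,0]>18)&(h[...,0]<40)&(h[...,1]>30)
    v,u=np.nonzero(m); return np.percentile(u,[2,98])+x0,np.percentile(v,[2,98])+y0
print(cream(s,215,250,240,280),cream(t,235,280,145,190))
```

```text
Traceback (most recent call last):
ValueError: zero-size array to reduction operation minimum which has no identity
```

Run:
```python
from h import *
ms=camera_model("scene");mt=camera_model("top")
s=cv2.imread("pics/scene0.png");t=cv2.imread("pics/top0.png")
def msk(im,x0,x1,y0,y1,k):
    b,g,r=[im[y0:y1,x0:x1,i].astype(int) for i in range(3)]
    m=(r>2.5*g)&(r>110) if k=="red" else (g>0.88*r)&(b<0.9*g)&(r>90)
    v,u=np.nonzero(m); return (k,len(u))+tuple(np.percentile(u,[2,50,98])+x0)+tuple(np.percentile(v,[2,50,98])+y0) if len(u) else (k,0)
for k in ("red","cream"): print("scene",msk(s,215,250,230,280,k),"top",msk(t,235,280,145,190,k))
for p in [(.659,.132),(.662,.135),(.6655,.138)]:
    print(p,[proj(ms,[*p,z]).round(1) for z in (.124,.097,.08,.04)],[proj(mt,[*p,z]).round(1) for z in (.124,.097,.08,.04)])
```

```text
scene ('red', 55, np.float64(226.0), np.float64(230.0), np.float64(234.92000000000002), np.float64(230.08), np.float64(236.0), np.float64(239.0)) top ('red', 54, np.float64(249.0), np.float64(253.5), np.float64(257.94), np.float64(158.0), np.float64(163.0), np.float64(166.0))
scene ('cream', 330, np.float64(222.0), np.float64(231.0), np.float64(240.0), np.float64(244.0), np.float64(252.0), np.float64(276.0)) top ('cream', 250, np.float64(246.0), np.float64(258.0), np.float64(266.0), np.float64(155.0), np.float64(168.0), np.float64(175.01999999999998))
(0.659, 0.132) [array([233.6, 222.8]), array([234.4, 234.4]), array([234.8, 241.6]), array([235.8, 258. ])] [array([253.1, 161.7]), array([254.7, 164.3]), array([255.6, 165.8]), array([257.8, 169.3])]
(0.662, 0.135) [array([231.6, 222.7]), array([232.3, 234.3]), array([232.8, 241.5]), array([233.8, 257.9])] [array([251.6, 160.1]), array([253.2, 162.7]), array([254.2, 164.3]), array([256.4, 167.9])]
(0.6655, 0.138) [array([229.4, 222.5]), array([230.2, 234.1]), array([230.6, 241.3]), array([231.7, 257.7])] [array([250.1, 158.3]), array([251.8, 161. ]), array([252.8, 162.6]), array([255. , 166.2])]
```

The wrist view shows the spout tip at (339,262), about 7 mm from the prediction. Scene and top support a bottle axis near (0.663, 0.136), so I shift 4 mm in x and 4 mm in y before going down.

Call:
step_arm(commands=[[0.7, 0.4, 0.4, 0, 0, 0, 0], [0.7, 0.4, 0.4, -3, 0, 0, 0], [0.7, 0.4, 0.4, -7, 0, 0, 0], [0.7, 0.4, 0.4, -10, 0, 0, 0], [0.7, 0.4, 0.4, -11, 0, 0, 0]])

```text
time: 20.55
tool_pos: [0.6592, 0.1339, 0.0621]
tool_rot: [-3.134, -0.001, 1.851]
contact_force: [-0.5, 0.6, -1.0]
opening: 0.0638
grip_force: 0.0
```

Call:
step_arm(commands=[[0.7, 0, 0, 0, 0, 0, 0], [0.7, 0, 0, 0, 0, 0, 0], [0.3, 0, 0, 0, 0, 0, 0], [0.3, 0, 0, 0, 0, 0, 0], [0.3, 0, 0, 0, 0, 0, 0]])

```text
time: 20.97
tool_pos: [0.6635, 0.1353, 0.0689]
tool_rot: [3.138, 0.001, 1.853]
contact_force: [-0.1, -0.0, 0.3]
opening: 0.0492
grip_force: 0.1
```

Call:
step_arm(commands=[[0.3, 0, 0, 0, 0, 0, 0], [0.3, 0, 0, 0, 0, 0, 0], [0.3, 0, 0, 0, 0, 0, 0], [0.3, 0, 0, 0, 0, 0, 0]])

```text
time: 21.3
tool_pos: [0.6632, 0.1353, 0.0681]
tool_rot: [3.139, 0.001, 1.853]
contact_force: [0.8, 0.2, 6.4]
opening: 0.0413
grip_force: 20.0
```

Call:
step_arm(commands=[[0.3, 0, 0, 2, 0, 0, 0], [0.3, 0, 0, 5, 0, 0, 0], [0.3, 0, 0, 7, 0, 0, 0], [0.3, -3, 0.4, 7, 0, 0, 0], [0.3, -6.5, 1, 7, 0, 0, 0]])

```text
time: 21.72
tool_pos: [0.5987, 0.1447, 0.1377]
tool_rot: [3.138, 0.001, 1.851]
contact_force: [-0.4, -0.2, -1.1]
opening: 0.0416
grip_force: 19.9
```

Call:
step_arm(commands=[[0.3, -3.8, 0.5, 0, 0, 0, 0], [0.3, -7.6, 1, 0, 0, 0, 0], [0.3, -11.4, 1.5, 0, 0, 0, 0], [0.3, -14.5, 2, 0, 0, 0, 0], [0.3, -16.9, 2.1, 0, 0, 0, 0]])

```text
time: 22.13
tool_pos: [0.425, 0.1665, 0.1365]
tool_rot: [-3.14, -0.0, 1.854]
contact_force: [0.1, 1.2, -0.6]
opening: 0.0414
grip_force: 19.9
```

Call:
step_arm(commands=[[0.3, 0, 0, -1.5, 0, 0, 0], [0.3, 0, 0, -3, 0, 0, 0], [0.3, 0, 0, -4, 0, 0, 0], [0.3, 0, 0, -4, 0, 0, 0], [0.3, 0, 0, -4, 0, 0, 0]])

```text
time: 22.55
tool_pos: [0.4279, 0.1661, 0.0965]
tool_rot: [-3.14, -0.0, 1.853]
contact_force: [0.1, -0.2, -0.2]
opening: 0.0412
grip_force: 19.9
```

Call:
step_arm(commands=[[0.3, 0, 0, 0, 0, 0, 0], [0.3, 0, 0, 0, 0, 0, 0]])

```text
time: 22.72
tool_pos: [0.4288, 0.1663, 0.0973]
tool_rot: [3.14, 0.0, 1.853]
contact_force: [0.0, -0.4, -0.7]
opening: 0.0416
grip_force: 19.9
```

Call:
step_arm(commands=[[0.3, 0, 0, -1, 0, 0, 0], [0.3, 0, 0, -2, 0, 0, 0], [0.3, 0, 0, -2.4, 0, 0, 0], [0.3, 0, 0, -2.6, 0, 0, 0], [0.3, 0, 0, -2.6, 0, 0, 0]])

```text
time: 23.13
tool_pos: [0.4286, 0.1662, 0.0711]
tool_rot: [3.141, 0.0, 1.853]
contact_force: [0.4, 0.2, -0.4]
opening: 0.0413
grip_force: 19.9
```

Call:
step_arm(commands=[[0.3, 0, 0, 0, 0, 0, 0], [0.7, 0, 0, 0, 0, 0, 0], [0.7, 0, 0, 0, 0, 0, 0], [0.7, 0, 0, 0, 0, 0, 0], [0.7, 0, 0, 0, 0, 0, 0]])

```text
time: 23.55
tool_pos: [0.4285, 0.1662, 0.0709]
tool_rot: [3.141, 0.0, 1.853]
contact_force: [-0.2, -0.3, 0.6]
opening: 0.062
grip_force: 0.0
```

Call:
step_arm(commands=[[0.7, 0, 0, 3, 0, 0, 0], [0.7, 0, 0, 7, 0, 0, 0], [0.7, 0, 0, 11, 0, 0, 0], [0.7, 0, 0, 15, 0, 0, 0], [0.7, 4, 0, 15, 0, 0, 0]])

```text
time: 23.97
tool_pos: [0.4675, 0.1675, 0.2308]
tool_rot: [3.128, 0.001, 1.855]
contact_force: [1.3, 1.3, 0.7]
opening: 0.064
grip_force: 0.0
```

Call:
step_arm(commands=[[0.7, 3, 4, 0, 0, 0, 0], [0.7, 5, 8, 0, 0, 0, 0], [0.7, 7, 11, 0, 0, 0, 0], [0.7, 9, 14, 0, 0, 0, 0], [0.7, 11, 17, 0, 0, 0, 0]])

```text
time: 24.38
tool_pos: [0.5791, 0.3384, 0.2205]
tool_rot: [3.141, -0.0, 1.853]
contact_force: [1.4, -0.1, -0.1]
opening: 0.0642
grip_force: 0.0
```

Call:
step_arm(commands=[[0.7, 0, 0, 0, 0, 0, 0], [0.7, 0, 0, 0, 0, 0, 0], [0.7, 0, 0, 0, 0, 0, 0]])

```text
time: 24.63
tool_pos: [0.5779, 0.3358, 0.2201]
tool_rot: [-3.14, 0.001, 1.853]
contact_force: [-1.0, -0.3, -0.3]
opening: 0.0643
grip_force: 0.0
```

Run:
```python
from h import *
a=read_camera("top")[140:330,200:480,::-1]; b=read_camera("scene")[180:370,200:480,::-1]
cv2.imwrite("pics/end.png",np.vstack([cv2.resize(x,(442,300)) for x in (a,b)]))
```

```text
(no output)
```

View pics/end.png

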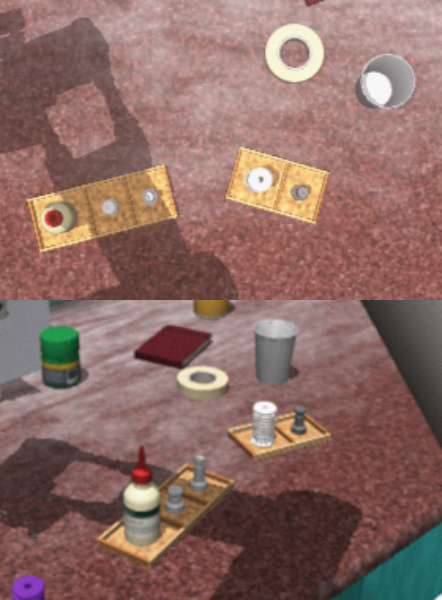

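Both views show all five parts standing upright in the right compartments. The tumbler and tape haven't moved, and the arm is clear.

```bash
python3 -c "
from cell import *
print(hand_in())"
```

```text
the job is handed in; nothing more can be done
None
```

Both kits are made up and handed in: the last camera views showed all five parts upright in their right compartments, with the tumbler and tape untouched; the hand-in gave no verdict.

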